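# Dock the tip case under its keeper bar

### The arm

A 7-joint arm with a two-finger parallel gripper is mounted at the origin on a cart in front of the work surface, level with it; the furniture and walls round the work are solid. World frame = base frame: x ahead of the robot, y to its left, z up, the work surface at z = 0. Lengths are in m, angles in rad, forces in N, time in s.
With the tool pointing down it reaches from about 0.4 to 0.85 m from the base axis. Payload 10.4 kg.
Tool frame: the origin (TCP) lies midway between the tips of the shut fingers; the grasp point (between the pads) lies 19 mm behind it; z points along the fingers, y is the line along which they close (so a half turn about z gives the same grasp; the last joint's range is limited). The gripper opens to 87 mm and grips with 3 to 60 N. Pads are 19 mm wide; open, the fingers measure 117 mm over their backs; the gripper's body (75 mm by 190 mm) begins 51 mm behind the grasp point.
Start: joints at [-1.152, 0.332, -0.065, 1.46, 0.022, 1.35, -0.088], TCP at [0.267, 0.565, 0.223] pointing down, gripper open.
Joint ranges: [-2.6, 2.6], [-0.5, 2.12], [-1.47, 1.34], [0.16, 2.42], [-1.27, 4.41], [0.06, 2.06], [-2.6, 2.6]. Speed limits (rad/s): [2.22, 2.22, 2.79, 2.79, 3.14, 3.14, 3.14].

### API

Orientations are given as a unit quaternion [x, y, z, w].
In Python, from bench import sensors, eyes, order gives the robot as it stands.
- The arm moves only by the tool arm_command, never from a script. Its argument "steps" is a list of rows, each an object with "rot": the turn, a rotation vector about the world's x, y, z in degrees, a list of three; "slide": the shift along the world's x, y, z in m, a list of three; "grip": the opening, from 0 (shut) to 1 (fully open). A call has exactly 8 rows; each row shifts and turns the commanded pose from where the row before left it; what a row does not reach is not made up. A row lasts 1/8 s, in which the tool goes at most 62.5 mm and 10.7 degrees, less where a joint would pass 70% of its speed; a pose out of reach is approached as far as the arm can. A call with a gripper value outside its range is refused whole. The fingers move at their own pace and stop on an object; "newtons" is the grip in N (left out, the last holds). Time passes only in rows, so rows that do not move let the fingers close, or fill a call up. It gives the time, the measured TCP pose, the force, the opening and the grip force at its end, in the units of the state.
- sensors.read_state(): the state, without advancing time (a new reading comes with each control period).
- eyes.camera(name): name is "scene" or "top" or "wrist"; returns a dict with "pixels" (384x512x3 uint8, red, green, blue), "intrinsics" (3x3 intrinsics, pixels), "k1" (the pictures are not rectified: a ray, as slopes to the right and down, at radius r is drawn at 1 + k1 r^2 times it, then the intrinsics apply), "pose" (4x4, takes a point from camera to world coordinates). Camera axes: x right, y down, z forward; pixel columns grow to the right and rows downward; lengths in m; the calibration is good to about 2 mm. A picture is of the moment at which its call begins. There is no depth.
- order.close_job(): hands the job in; it is judged then, once.
Trained networks look in a picture, given as the dict that the camera call returned (one of the last four; its "shot" number tells which), for a name from the list of things; names that differ only in an ending like _2 or _b are one class to them, and where a whole thing is asked for, a point or a joint stands for the part that bears it (a point fixed in the world has none). Each returns a list of dicts, best first, with "conf" (0 to 1); they miss things now and then, are a little off and sometimes report something else, mostly with a low value. They report only what shows in the picture. A call takes as long as a camera call. They do not tell look-alikes from the thing itself.
- eyes.look_for(name, picture): "bbox" ([left, top, right, bottom] in pixels, round what is visible of it).
The state is a dict: "time": time; "joint_positions": joint angles; "joint_vel": joint speeds; "joint_torque": joint torques, N m; "ee_pos": TCP position; "eef_rot": TCP orientation; "ft_force": force on the tool from outside, world axes, zero at the start; "torque": the same for the moment, N m; "width": finger opening in m; "grip_force": force on a finger pad.
Only numpy, scipy, OpenCV 4.12 (cv2) and the standard library are available. Lean on these libraries where they do the work, as an engineer would, in place of code of your own. Each camera call takes 0.05 s, during which the arm holds its last target. There are 200 camera calls.

### The job

Put the long slim tip case away in its dock: slide it lengthwise, flat, in under the fixed keeper bar from the open side until its leading end is home against the stop, lying straight, and let go of it. Either end may go first. Leave the other things on the bench where they are.

Things in the scene. Friction and masses are not known exactly. Their poses are not given: they have to be found in the camera images.
- case_center (a point): Centre (half-way up) of the loose tip case: a closed pale translucent box, 30 mm wide (its x), 100 mm long (its y), 22 mm high (its z), about 45 g, lying flat on the bench, z up. The only long slim box there; either end may go in first. Grasp it across its 30 mm width, on the half that stays outside the bar.
- dock: Grey metal dock with a dark bar, fixed to the bench; origin on the bench top, +x = direction of insertion, z up. In mm: base plate x -50 to 70, y -45 to 45, 5 thick. Bar along y at x 12 to 34, z 39 to 53 (screws to 57), on posts 50 apart: slot 34 high, 50 wide. Stop face at x 62, top at z 20. No walls before the bar. Case home: its centre at x 12, y 0, z 16, its rear 50 before the bar.
- gel_box: Bystander: a loose square flat gel box, pale lid on a black base, 54 x 52 x 14 mm; origin at the centre of its underside.
- loupe_b: Bystander: a loose black eye loupe, diameter 43 mm, 34 mm high; origin at the centre of its underside.
There are look-alikes about, which are no part of the job. There is more than one size of the dock; the job needs the larger.

How it is judged:
By the outcome, as a careful person would: the job done as asked, in the order asked, and still so for the second after the job is handed in, with the robot touching nothing.
It also fails if it takes over 40 s, if anything falls off the work surface, if the arm or the gripper's body presses on something with over 40 N, if the wrist force passes 120 N, or if a joint passes its speed limit or range.

## Working session

There is one attempt and no reset: what is moved stays moved. The work goes in short steps, Python scripts to look and compute and a tool call to move; the robot and the scene stay as the last step left them, time stands still between calls to the robot, and variables do not carry over. Pictures are saved under pics/ and viewed, at most 10 in all, crops included, and the job is handed in when it is done.

Besides the shell and the picture viewer there is one more tool, called after "Request:" as name(argument=value, ...) on one line, values as JSON. arm_command: Moves the arm, as the interface text tells. Its arguments: {"type":"object","properties":{"steps":{"type":"array","items":{"type":"object","properties":{"rot":{"type":"array","items":{"type":"number"}},"slide":{"type":"array","items":{"type":"number"}},"grip":{"type":"number"}}}},"newtons":{"type":"number"}},"required":["steps"]}

```bash
mkdir -p pics; cat > h.py <<'E'
import numpy as np, cv2
from bench import sensors, eyes, order
def ray(p,u,v):
    K=p["intrinsics"];d=np.array([(u-K[0][2])/K[0][0],(v-K[1][2])/K[1][1]]);s=d.copy()
    for _ in range(30): s=d/(1+p["k1"]*(s@s))
    T=np.array(p["pose"]);r=T[:3,:3]@np.array([s[0],s[1],1]);return T[:3,3],r
def at(p,u,v,z):
    o,r=ray(p,u,v);return (o+r*(z-o[2])/r[2])[:2]
def px(p,P):
    T=np.array(p["pose"]);c=T[:3,:3].T@(np.array(P)-T[:3,3]);s=c[:2]/c[2];s=s*(1+p["k1"]*(s@s))
    K=p["intrinsics"];return K[0][0]*s[0]+K[0][2],K[1][1]*s[1]+K[1][2]
def save(p,n,crop=None,f=1):
    a=p["pixels"][:,:,::-1]
    if crop: a=a[crop[1]:crop[3],crop[0]:crop[2]]
    cv2.imwrite("pics/"+n,cv2.resize(a,None,fx=f,fy=f,interpolation=cv2.INTER_CUBIC))
E
python3 - <<'E'
from h import *
for c in("top","scene"):
    p=eyes.camera(c);save(p,c+"1.png",None,1.5);np.save(c+"1.npy",p,allow_pickle=True)
    print(c,np.round(p["pose"],3).tolist(),p["k1"],np.round(p["intrinsics"],1).tolist())
    for n in("case_center","dock","gel_box","loupe_b"):
        for d in eyes.look_for(n,p)[:4]:
            b=d["bbox"];print(n,np.round(b),round(d["conf"],2),at(p,(b[0]+b[2])/2,(b[1]+b[3])/2,.01).round(3))
print(sensors.read_state())
E
```

```text
top [[0.025, -0.995, 0.093, 0.449], [-0.998, -0.029, -0.046, -0.034], [0.049, -0.092, -0.995, 0.906], [0.0, 0.0, 0.0, 1.0]] 0.012061002379337882 [[479.2, 0.0, 252.2], [0.0, 479.2, 188.2], [0.0, 0.0, 1.0]]
case_center [148. 166. 182. 220.] 0.77 [0.519 0.086]
dock [276. 159. 325. 227.] 0.95 [ 0.527 -0.167]
gel_box [223. 259. 250. 294.] 0.56 [ 0.368 -0.052]
loupe_b [232. 104. 249. 130.] 0.9 [ 0.668 -0.049]
scene [[0.836, -0.358, 0.416, 0.18], [-0.549, -0.536, 0.641, -0.592], [-0.007, -0.764, -0.645, 0.589], [0.0, 0.0, 0.0, 1.0]] -0.1116073439214812 [[352.4, 0.0, 259.9], [0.0, 352.4, 189.2], [0.0, 0.0, 1.0]]
case_center [206. 165. 246. 180.] 0.59 [0.516 0.093]
case_center [296. 169. 309. 189.] 0.24 [ 0.67  -0.043]
dock [258. 201. 322. 254.] 0.85 [ 0.537 -0.166]
dock [218. 190. 262. 220.] 0.62 [ 0.481 -0.04 ]
gel_box [188. 216. 219. 241.] 0.72 [ 0.371 -0.06 ]
loupe_b [294. 171. 308. 186.] 0.64 [ 0.668 -0.039]
{'time': 0.5, 'joint_positions': array([-1.15159531,  0.33221656, -0.06471602,  1.4601527 ,  0.02157383,
        1.34990392, -0.08849628]), 'joint_vel': array([-0.00123916,  0.00058259, -0.0006064 ,  0.00012617, -0.00133636,
        0.00148461, -0.0002881 ]), 'joint_torque': array([-7.98680885e-04, -6.22565246e+01,  2.44522467e-02, -3.89850926e+01,
       -6.10357686e-02,  3.22177203e-02,  1.20053718e-05]), 'ee_pos': array([0.26719583, 0.56499947, 0.22254001]), 'eef_rot': array([ 2.19099810e-01,  9.75702451e-01,  1.02994729e-05, -2.06397756e-05]), 'ft_force': array([-0.08455366, -0.41532201,  0.41163602]), 'torque': array([-0.00685122,  0.0063768 , -0.01414857]), 'grip_force': 0.0, 'width': 0.08669517798750902}
```

View pics/top1.png

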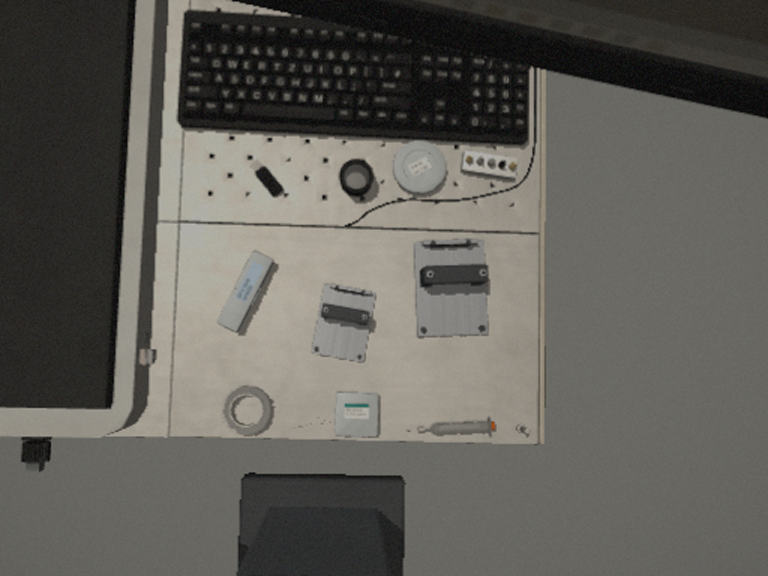

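View pics/scene1.png

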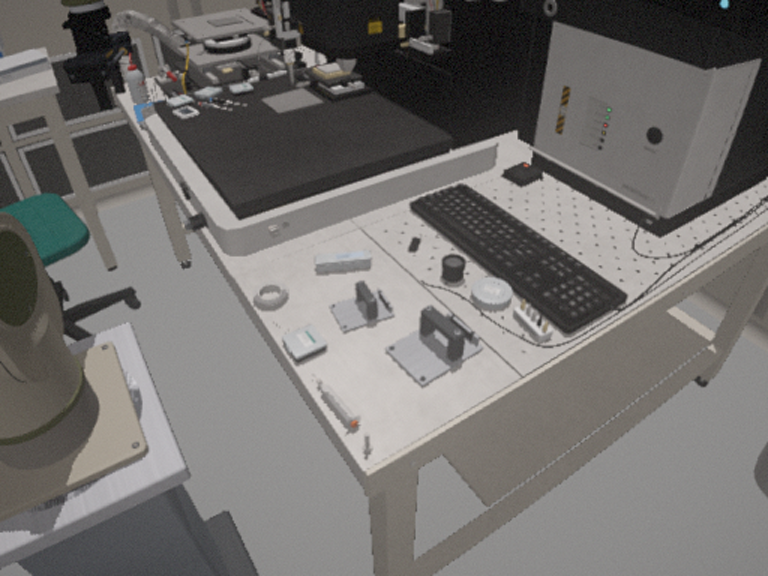

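The top view shows the case at about (246,292)/1.5. The larger dock is at (452,288)/1.5, with its open side toward the robot, and the smaller look-alike dock is at (344,320)/1.5. I'll zoom in on the case and dock for corners.

```bash
python3 - <<'E'
from h import *
p=np.load("top1.npy",allow_pickle=True).item()
a=p["pixels"][:,:,::-1]
A=cv2.resize(a[155:230,135:195],None,fx=6,fy=6,interpolation=cv2.INTER_CUBIC)
B=cv2.resize(a[155:230,268:333],None,fx=6,fy=6,interpolation=cv2.INTER_CUBIC)
cv2.imwrite("pics/z1.png",np.hstack([A,B]))
E
```

```text
(no output)
```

View pics/z1.png

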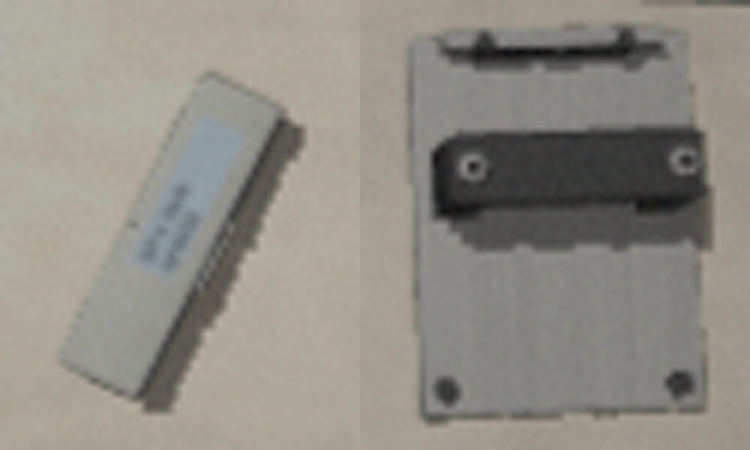

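The crop gives clear corners. Case lid: (205,72), (285,110), (138,398), (60,358). Dock plate: (412,38), (690,35), (706,408), (422,412). Bar screws: (473,166), (686,159).

```bash
python3 - <<'E'
from h import *
p=np.load("top1.npy",allow_pickle=True).item()
f=lambda X,Y,z,ox:at(p,(X+.5)/6-.5+ox,(Y+.5)/6-.5+155,z)
C=np.array([f(*q,.022,135) for q in[(205,72),(285,110),(138,398),(60,358)]])
D=np.array([f(*q,.005,268-60) for q in[(412,38),(690,35),(706,408),(422,412)]])
S=np.array([f(*q,.057,268-60) for q in[(473,166),(686,159)]])
ang=lambda v:np.degrees(np.arctan2(v[1],v[0])).round(1)
print(C.round(4).tolist(),C.mean(0),[np.linalg.norm(C[i]-C[i-1]).round(4) for i in range(4)],ang(C[0]-C[3]),ang(C[1]-C[2]),ang(C[0]-C[1])-90)
print(D.round(4).tolist(),D.mean(0),[np.linalg.norm(D[i]-D[i-1]).round(4) for i in range(4)],ang(D[0]-D[3]),ang(D[1]-D[2]),ang(D[0]-D[1])-90,ang(D[3]-D[2])-90)
print(S.round(4).tolist(),S.mean(0),np.linalg.norm(S[0]-S[1]),ang(S[0]-S[1])-90)
E
```

```text
[[0.5676, 0.0799], [0.5566, 0.055], [0.4671, 0.096], [0.4786, 0.12]] [0.51746324 0.08772052] [np.float64(0.0976), np.float64(0.0272), np.float64(0.0984), np.float64(0.0266)] -24.3 -24.6 -23.900000000000006
[[0.5871, -0.1206], [0.5909, -0.2095], [0.4724, -0.2158], [0.4688, -0.1261]] [ 0.52981558 -0.16798013] [np.float64(0.1184), np.float64(0.089), np.float64(0.1187), np.float64(0.0898)] 2.7 3.1 2.4000000000000057 2.299999999999997
[[0.5412, -0.1346], [0.5452, -0.1985]] [ 0.54322153 -0.16655441] 0.06408741999149846 3.5999999999999943
```

Request:
arm_command(steps=[{"slide": [0.025,-0.052,0],"rot": [0,0,1],"grip": 1},{"slide": [0.025,-0.052,0],"grip": 1},{"slide": [0.025,-0.052,0],"grip": 1},{"slide": [0.025,-0.052,0],"grip": 1},{"slide": [0.025,-0.052,0],"grip": 1},{"slide": [0.025,-0.052,0],"grip": 1},{"slide": [0.025,-0.052,0],"grip": 1},{"slide": [0.025,-0.052,0],"grip": 1}], newtons=20)

```text
schema error: expected keys rot, slide, grip
```

Request:
arm_command(steps=[{"slide": [0.025,-0.052,0],"rot": [0,0,1],"grip": 1},{"slide": [0.025,-0.052,0],"rot": [0,0,0],"grip": 1},{"slide": [0.025,-0.052,0],"rot": [0,0,0],"grip": 1},{"slide": [0.025,-0.052,0],"rot": [0,0,0],"grip": 1},{"slide": [0.025,-0.052,0],"rot": [0,0,0],"grip": 1},{"slide": [0.025,-0.052,0],"rot": [0,0,0],"grip": 1},{"slide": [0.025,-0.052,0],"rot": [0,0,0],"grip": 1},{"slide": [0.025,-0.052,0],"rot": [0,0,0],"grip": 1}], newtons=20)

```text
time: 1.5
ee_pos: [0.4678, 0.1473, 0.2229]
eef_rot: [0.211, 0.978, 0.0, 0.0]
ft_force: [-0.1, 0.7, -0.6]
width: 0.0868
grip_force: 0.0
```

Request:
arm_command(steps=[{"slide": [0.0115,-0.0245,-0.02],"rot": [0,0,0],"grip": 1},{"slide": [0.0115,-0.0245,-0.02],"rot": [0,0,0],"grip": 1},{"slide": [0,0,-0.02],"rot": [0,0,0],"grip": 1},{"slide": [0,0,-0.02],"rot": [0,0,0],"grip": 1},{"slide": [0,0,-0.02],"rot": [0,0,0],"grip": 1},{"slide": [0,0,-0.02],"rot": [0,0,0],"grip": 1},{"slide": [0,0,0],"rot": [0,0,0],"grip": 1},{"slide": [0,0,0],"rot": [0,0,0],"grip": 1}])

```text
time: 2.5
ee_pos: [0.4906, 0.1001, 0.1034]
eef_rot: [0.211, 0.978, 0.0, 0.0]
ft_force: [0.8, 0.7, 0.9]
width: 0.087
grip_force: 0.0
```

```bash
python3 - <<'E'
from h import *
s=sensors.read_state();print(s["ee_pos"],s["eef_rot"])
p=eyes.camera("wrist");np.save("w1.npy",p,allow_pickle=True)
x=p["pixels"][:,:,::-1].copy()
c=np.array([.5175,.0877]);t=np.radians(-24.3);R=np.array([[np.cos(t),-np.sin(t)],[np.sin(t),np.cos(t)]])
q=[px(p,[*(c+R@np.array(k)),.022]) for k in[(.05,.015),(.05,-.015),(-.05,-.015),(-.05,.015)]]
cv2.polylines(x,[np.int32(np.round(q))],True,(0,0,255),1)
cv2.imwrite("pics/w1.png",cv2.resize(x,None,fx=1.5,fy=1.5));print(np.round(q))
E
```

```text
[0.49063286 0.10012864 0.10339281] [2.10603788e-01 9.77571392e-01 2.87129290e-04 3.68660827e-04]
[[272. 270.]
 [243. 270.]
 [241. 177.]
 [274. 177.]]
```

View pics/w1.png

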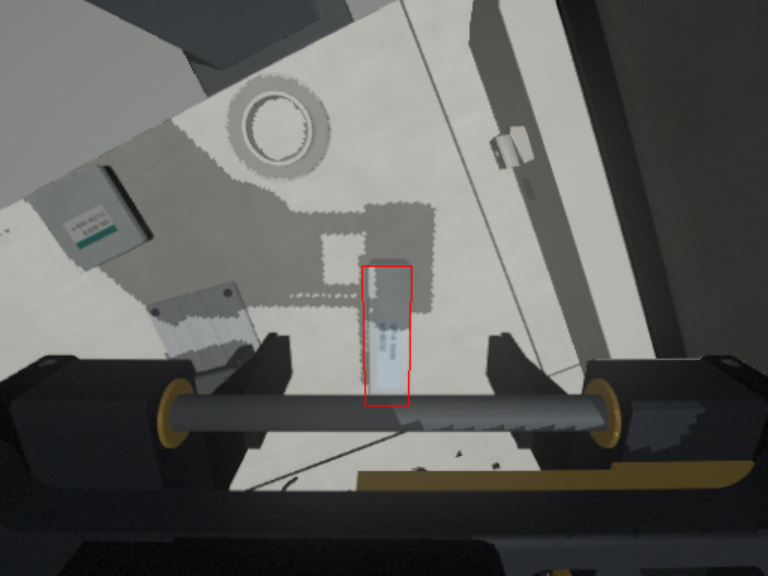

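The wrist view shows the predicted outline on the case (columns 362–412, rows 262–405) and centred between the fingers. I'll descend and grip.

Request:
arm_command(steps=[{"slide": [0,0,-0.025],"rot": [0,0,0],"grip": 1},{"slide": [0,0,-0.025],"rot": [0,0,0],"grip": 1},{"slide": [0,0,-0.025],"rot": [0,0,0],"grip": 1},{"slide": [0,0,-0.015],"rot": [0,0,0],"grip": 1},{"slide": [0,0,-0.0075],"rot": [0,0,0],"grip": 1},{"slide": [0,0,0],"rot": [0,0,0],"grip": 0.2},{"slide": [0,0,0],"rot": [0,0,0],"grip": 0.2},{"slide": [0,0,0],"rot": [0,0,0],"grip": 0.2}])

```text
time: 3.55
ee_pos: [0.4907, 0.1002, 0.0057]
eef_rot: [0.211, 0.978, 0.0, 0.0]
ft_force: [0.7, -0.6, -0.0]
width: 0.0652
grip_force: 0.0
```

Request:
arm_command(steps=[{"slide": [0,0,0],"rot": [0,0,0],"grip": 0.2},{"slide": [0,0,0],"rot": [0,0,0],"grip": 0.2},{"slide": [0,0,0],"rot": [0,0,0],"grip": 0.2},{"slide": [0,0,0],"rot": [0,0,0],"grip": 0.2},{"slide": [0,0,0],"rot": [0,0,0],"grip": 0.2},{"slide": [0,0,0],"rot": [0,0,0],"grip": 0.2},{"slide": [0,0,0],"rot": [0,0,0],"grip": 0.2},{"slide": [0,0,0],"rot": [0,0,0],"grip": 0.2}])

```text
time: 4.55
ee_pos: [0.4902, 0.1, 0.0051]
eef_rot: [0.211, 0.978, 0.0, 0.0]
ft_force: [0.0, 0.2, 0.2]
width: 0.0284
grip_force: 20.0
```

Request:
arm_command(steps=[{"slide": [0,0,0.015],"rot": [0,0,0],"grip": 0.2},{"slide": [0,0,0.025],"rot": [0,0,0],"grip": 0.2},{"slide": [0,0,0.025],"rot": [0,0,0],"grip": 0.2},{"slide": [0,0,0.025],"rot": [0,0,0],"grip": 0.2},{"slide": [-0.01,-0.02,0],"rot": [0,0,3.1],"grip": 0.2},{"slide": [-0.01,-0.04,0],"rot": [0,0,4],"grip": 0.2},{"slide": [-0.01,-0.04,0],"rot": [0,0,4],"grip": 0.2},{"slide": [-0.01,-0.04,0],"rot": [0,0,4],"grip": 0.2}])

```text
time: 5.55
ee_pos: [0.45, -0.0412, 0.0961]
eef_rot: [0.079, 0.997, 0.0, 0.001]
ft_force: [0.0, -0.2, -0.2]
width: 0.0283
grip_force: 20.0
```

Request:
arm_command(steps=[{"slide": [-0.01,-0.04,0],"rot": [0,0,4],"grip": 0.2},{"slide": [-0.01,-0.04,0],"rot": [0,0,4],"grip": 0.2},{"slide": [-0.008,-0.03,0],"rot": [0,0,4],"grip": 0.2},{"slide": [0,-0.023,0],"rot": [0,0,0],"grip": 0.2},{"slide": [0,0,-0.02],"rot": [0,0,0],"grip": 0.2},{"slide": [0,0,-0.02],"rot": [0,0,0],"grip": 0.2},{"slide": [0,0,-0.015],"rot": [0,0,0],"grip": 0.2},{"slide": [0,0,0],"rot": [0,0,0],"grip": 0.2}])

```text
time: 6.55
ee_pos: [0.4217, -0.1729, 0.0397]
eef_rot: [-0.024, 1.0, 0.0, -0.001]
ft_force: [0.1, -0.3, -0.3]
width: 0.028
grip_force: 20.0
```

```bash
python3 - <<'E'
from h import *
s=sensors.read_state();print(s["ee_pos"],s["eef_rot"])
p=eyes.camera("wrist");q=eyes.camera("scene")
np.save("w2.npy",p,allow_pickle=True);np.save("s2.npy",q,allow_pickle=True)
A=p["pixels"][:,:,::-1];B=cv2.resize(q["pixels"][140:290,180:360,::-1],None,fx=2.56,fy=2.56,interpolation=cv2.INTER_CUBIC)
cv2.imwrite("pics/w2.png",cv2.resize(np.hstack([A[:,100:420],B]),None,fx=1,fy=1));print(B.shape)
E
```

```text
[ 0.42167071 -0.17285432  0.03969523] [-2.43330828e-02  9.99703614e-01  1.19097021e-04 -7.55862921e-04]
(384, 461, 3)
```

View pics/w2.png

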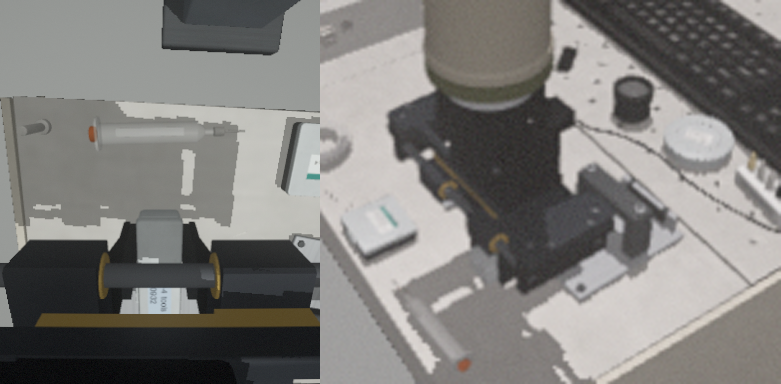

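The case is held straight and in line with the dock, with its rear at wrist-view row 212. Its rear is clear of the syringe. I'll lower it and insert to just short of the stop.

Request:
arm_command(steps=[{"slide": [0,0,-0.015],"rot": [0,0,0],"grip": 0.2},{"slide": [0,0,-0.013],"rot": [0,0,0],"grip": 0.2},{"slide": [0.01,0.0005,0],"rot": [0,0,0],"grip": 0.2},{"slide": [0.012,0.0006,0],"rot": [0,0,0],"grip": 0.2},{"slide": [0.012,0.0006,0],"rot": [0,0,0],"grip": 0.2},{"slide": [0.012,0.0006,0],"rot": [0,0,0],"grip": 0.2},{"slide": [0.012,0.0006,0],"rot": [0,0,0],"grip": 0.2},{"slide": [0,0,0],"rot": [0,0,0],"grip": 0.2}])

```text
time: 7.65
ee_pos: [0.4811, -0.17, 0.0121]
eef_rot: [-0.025, 1.0, -0.0, 0.0]
ft_force: [0.4, -0.4, 0.0]
width: 0.0281
grip_force: 20.0
```

```bash
python3 - <<'E'
from h import *
s=sensors.read_state();print(s["ee_pos"],s["ft_force"],s["torque"])
p=eyes.camera("top");q=eyes.camera("scene")
A=cv2.resize(p["pixels"][140:240,255:345,::-1],None,fx=4,fy=4,interpolation=cv2.INTER_CUBIC);B=cv2.resize(q["pixels"][170:270,240:340,::-1],None,fx=4,fy=4,interpolation=cv2.INTER_CUBIC)
cv2.imwrite("pics/t3.png",np.hstack([A,B]))
E
```

```text
[ 0.48114102 -0.16997785  0.01208381] [ 0.40391934 -0.42335125  0.01726088] [0.0667438  0.05126451 0.03482316]
```

View pics/t3.png

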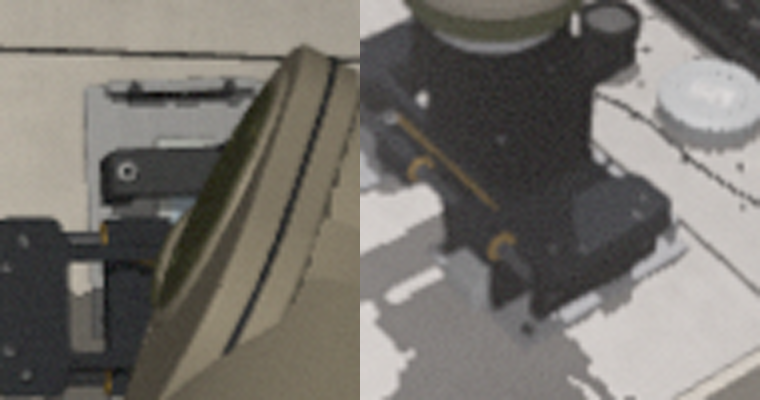

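The top view shows the case's leading end past the bar (about row 140, columns 158–200), with no contact force. I'll go on to the stop in small steps.

Request:
arm_command(steps=[{"slide": [0.004,0.0002,-0.0005],"rot": [0,0,0],"grip": 0.2},{"slide": [0.004,0.0002,-0.0005],"rot": [0,0,0],"grip": 0.2},{"slide": [0.004,0.0002,0],"rot": [0,0,0],"grip": 0.2},{"slide": [0.002,0.0001,0],"rot": [0,0,0],"grip": 0.2},{"slide": [0.001,0.0001,0],"rot": [0,0,0],"grip": 0.2},{"slide": [0.001,0,0],"rot": [0,0,0],"grip": 0.2},{"slide": [0,0,0],"rot": [0,0,0],"grip": 0.2},{"slide": [0,0,0],"rot": [0,0,0],"grip": 0.2}])

```text
time: 8.75
ee_pos: [0.4962, -0.1693, 0.0111]
eef_rot: [-0.024, 1.0, 0.0, -0.0]
ft_force: [0.2, -0.5, -0.9]
width: 0.0283
grip_force: 20.0
```

Request:
arm_command(steps=[{"slide": [0.001,0,0],"rot": [0,0,0],"grip": 0.2},{"slide": [0,0,0],"rot": [0,0,0],"grip": 0.2},{"slide": [0.001,0,0],"rot": [0,0,0],"grip": 0.2},{"slide": [0,0,0],"rot": [0,0,0],"grip": 0.2},{"slide": [0.001,0,0],"rot": [0,0,0],"grip": 0.2},{"slide": [0,0,0],"rot": [0,0,0],"grip": 0.2},{"slide": [0,0,0],"rot": [0,0,0],"grip": 0.2},{"slide": [0,0,0],"rot": [0,0,0],"grip": 0.2}])

```text
time: 9.75
ee_pos: [0.4992, -0.1693, 0.0111]
eef_rot: [-0.024, 1.0, 0.0, 0.0]
ft_force: [0.3, 0.8, -1.6]
width: 0.0285
grip_force: 20.0
```

Request:
arm_command(steps=[{"slide": [0.001,0,0],"rot": [0,0,0],"grip": 0.2},{"slide": [0,0,0],"rot": [0,0,0],"grip": 0.2},{"slide": [0.001,0,0],"rot": [0,0,0],"grip": 0.2},{"slide": [0,0,0],"rot": [0,0,0],"grip": 0.2},{"slide": [0.001,0,0],"rot": [0,0,0],"grip": 0.2},{"slide": [0,0,0],"rot": [0,0,0],"grip": 0.2},{"slide": [0,0,0],"rot": [0,0,0],"grip": 0.2},{"slide": [0,0,0],"rot": [0,0,0],"grip": 0.2}])

```text
time: 10.75
ee_pos: [0.5013, -0.1693, 0.0108]
eef_rot: [-0.024, 1.0, 0.0, -0.001]
ft_force: [-4.9, -0.4, 2.2]
width: 0.0282
grip_force: 20.0
```

Contact with the stop shows as −4.9 N in x. I'll press on slightly, lower onto the plate and release.

Request:
arm_command(steps=[{"slide": [0,0,-0.0005],"rot": [0,0,0],"grip": 0.2},{"slide": [0,0,-0.0005],"rot": [0,0,0],"grip": 0.2},{"slide": [0.001,0,0],"rot": [0,0,0],"grip": 0.2},{"slide": [0,0,0],"rot": [0,0,0],"grip": 0.2},{"slide": [0,0,0],"rot": [0,0,0],"grip": 0.2},{"slide": [0,0,0],"rot": [0,0,0],"grip": 0.2},{"slide": [0,0,0],"rot": [0,0,0],"grip": 0.2},{"slide": [0,0,0],"rot": [0,0,0],"grip": 0.2}])

```text
time: 11.75
ee_pos: [0.5014, -0.1694, 0.0101]
eef_rot: [-0.024, 1.0, 0.001, -0.002]
ft_force: [-12.3, 1.5, 11.3]
width: 0.0285
grip_force: 20.0
```

Request:
arm_command(steps=[{"slide": [0,0,0],"rot": [0,0,0],"grip": 0.7},{"slide": [0,0,0],"rot": [0,0,0],"grip": 0.7},{"slide": [0,0,0],"rot": [0,0,0],"grip": 0.7},{"slide": [0,0,0],"rot": [0,0,0],"grip": 0.7},{"slide": [0,0,0],"rot": [0,0,0],"grip": 0.7},{"slide": [0,0,0],"rot": [0,0,0],"grip": 0.7},{"slide": [0,0,0],"rot": [0,0,0],"grip": 0.7},{"slide": [0,0,0],"rot": [0,0,0],"grip": 0.7}])

```text
time: 12.75
ee_pos: [0.5032, -0.1693, 0.0101]
eef_rot: [-0.024, 1.0, 0.0, 0.0]
ft_force: [0.1, 0.1, 0.4]
width: 0.0607
grip_force: 0.0
```

Request:
arm_command(steps=[{"slide": [0,0,0.015],"rot": [0,0,0],"grip": 0.7},{"slide": [0,0,0.025],"rot": [0,0,0],"grip": 0.7},{"slide": [0,0,0.03],"rot": [0,0,0],"grip": 0.7},{"slide": [0,0,0.03],"rot": [0,0,0],"grip": 0.7},{"slide": [0,0,0.03],"rot": [0,0,0],"grip": 0.7},{"slide": [-0.02,0.05,0],"rot": [0,0,0],"grip": 0.7},{"slide": [-0.02,0.055,0],"rot": [0,0,0],"grip": 0.7},{"slide": [-0.02,0.055,0],"rot": [0,0,0],"grip": 0.7}])

```text
time: 13.75
ee_pos: [0.4427, -0.008, 0.1412]
eef_rot: [-0.024, 1.0, 0.0, 0.001]
ft_force: [1.1, 1.4, -1.0]
width: 0.0608
grip_force: 0.0
```

Request:
arm_command(steps=[{"slide": [-0.01,0.055,0],"rot": [0,0,0],"grip": 0.7},{"slide": [-0.01,0.055,0],"rot": [0,0,0],"grip": 0.7},{"slide": [0,0.05,0],"rot": [0,0,0],"grip": 0.7},{"slide": [0,0.05,0],"rot": [0,0,0],"grip": 0.7},{"slide": [0,0,0],"rot": [0,0,0],"grip": 0.7},{"slide": [0,0,0],"rot": [0,0,0],"grip": 0.7},{"slide": [0,0,0],"rot": [0,0,0],"grip": 0.7},{"slide": [0,0,0],"rot": [0,0,0],"grip": 0.7}])

```text
time: 14.75
ee_pos: [0.4234, 0.1998, 0.1403]
eef_rot: [-0.023, 1.0, 0.0, 0.0]
ft_force: [1.2, -0.1, -0.2]
width: 0.0607
grip_force: 0.0
```

```bash
python3 - <<'E'
from h import *
p=eyes.camera("top");q=eyes.camera("scene");np.save("t4.npy",p,allow_pickle=True)
A=cv2.resize(p["pixels"][150:235,265:335,::-1],None,fx=6,fy=6,interpolation=cv2.INTER_CUBIC);B=cv2.resize(q["pixels"][185:270,250:330,::-1],None,fx=4.5,fy=6,interpolation=cv2.INTER_CUBIC)
cv2.imwrite("pics/t4.png",np.hstack([A,B]))
E
```

```text
(no output)
```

View pics/t4.png

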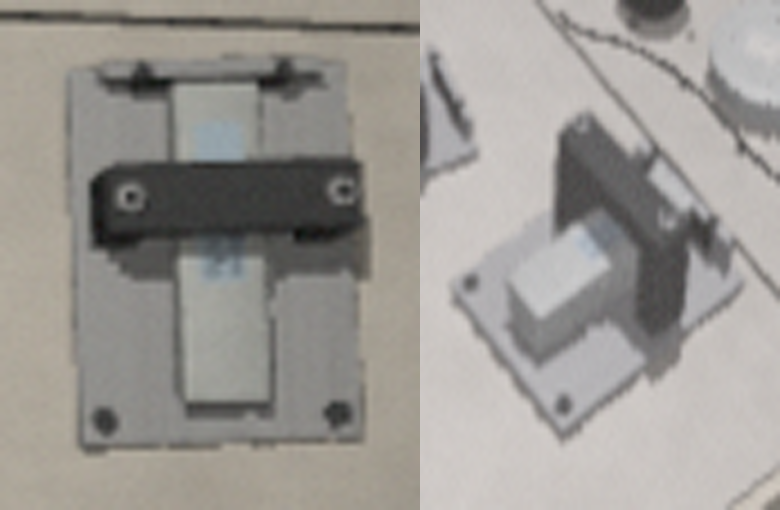

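The case lies flat and straight under the bar. Its leading edge is against the stop at row 82 and its rear is at row 405, and the gripper is clear.

```bash
python3 -c "
from bench import order;print(order.close_job())"
```

```text
the job is handed in; nothing more can be done
None
```

The tip case is home in the larger dock: slid in under the bar against the stop, flat and straight, and released, with the job handed in at about 15 s of the 40 s allowed.

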